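# Scrape the metal chips off the deburring plate

## Task

Take the scraper block from its wooden rest and wipe all five loose metal chips off the dark sprung plate into the red chip tray, in two or more strokes, each from right against the back fence to the open edge, with the block pressed flat on the plate the whole way: firmly (keep about 15 N by feel, following the plate as it gives) but never jammed down hard enough to gouge the steel. Touch the chips only with the scraper, then stand it upright in the middle of its rest and let go; leave everything else on the bench alone.

Things in the scene. Friction and masses are not known exactly. Their poses are not given: they have to be found in the camera images.
- station: Deburring station fixed on the bench: grey pedestal with a dark steel plate on top and a deep red chip tray all along one side. Frame: x along fence and tray, y across the plate from the tray (-y) to the yellow back fence (+y), z up. Plate top is 60 mm above this origin. The station's height differs from time to time: plate top 60 to 78 mm above the bench.
- plate: Smooth steel plate, hinged under the fence and sprung under the open edge: level at rest, nearly rigid near the fence, but pressed near the open edge it sinks several mm under the scraper and rises again when freed. x = -117 to 117, y = -100 (open edge) to 120 mm (fence) in the station's frame. Fence 15 mm, side rails (x = +-117 mm) 6 mm higher than it. Origin: on the hinge line, y = 120 mm.
- plate_centre (a point): Point on the top surface of the plate at rest, right above the station's origin, 100 mm from the open edge and 120 mm from the fence; axes as the station's. It does not follow the plate as it sinks.
- tray_floor (a point): Centre of the floor of the red chip tray, 58 mm below the plate top. Inside the tray: 246 mm along x, from 105 to 231 mm from the station's origin towards -y; its outer wall's top lies 19 mm below the plate top.
- scraper_handle (a point): Loose scraper block (0.2 to 0.4 kg, rigid), standing upright on its rest: this point is the centre of its orange handle (64 mm in x, 28 mm in y, 46 mm high), 49 mm above the wiping edge. Below the handle an aluminium bar with a black flat-bottomed edge: 120 mm in x, 20 mm in y, 26 mm high together. x along the block's length, z up.
- scraper_edge (a point): Centre of the flat underside (wiping edge) of the scraper block.
- scraper: The scraper block as a whole; origin at the centre of its underside.
- rest_top (a point): Centre of the top of the scraper's rest, a pale wooden board 160 x 80 x 10 mm fixed on the bench, x along its length. Its place and that of the green nut tin (130 x 80 x 35 mm, fixed) may be swapped.
- chip1_c (a point): Loose metal chip 1: brass rectangle 22 x 18 mm (x, y), 6 mm thick, lying flat on the plate at the start; the point is half-way up its thickness, near its middle.
- chip2_c (a point): Loose metal chip 2: aluminium disc, 22 mm across, 6 mm thick, lying flat on the plate at the start; the point is half-way up its thickness, near its middle.
- chip3_c (a point): Loose metal chip 3: copper L, about 24 x 22 mm, 6 mm thick, lying flat on the plate at the start; the point is half-way up its thickness, near its middle.
- chip4_c (a point): Loose metal chip 4: aluminium strip 26 x 13 mm (x, y), 6 mm thick, lying flat on the plate at the start; the point is half-way up its thickness, near its middle.
- chip5_c (a point): Loose metal chip 5: brass disc, 20 mm across, 6 mm thick, lying flat on the plate at the start; the point is half-way up its thickness, near its middle.
- oil_bottle: Yellow oil bottle with a red cap, 52 mm across, 150 mm tall. Bystander, loose. Origin at the underside.
- jar: Amber jar with a steel lid, 64 mm across, 90 mm tall. Bystander, loose. Origin at the underside.
- screwdriver: Screwdriver with a red handle, lying on the bench, about 200 mm long. Bystander, loose. Origin at the underside.
- wrench: Steel wrench lying on the bench, about 180 mm long. Bystander, loose. Origin at the underside.
- square: Try square lying on the bench: dark wooden stock 100 mm, steel blade 130 mm. Bystander, loose. Origin at the underside.
- cup: White mug, 72 mm across, 85 mm tall. Bystander, loose. Origin at the underside.
- chip1: The same chip as point chip1_c; origin at its underside.
- chip2: The same chip as point chip2_c; origin at its underside.
- chip3: The same chip as point chip3_c; origin at its underside.
- chip4: The same chip as point chip4_c; origin at its underside.
- chip5: The same chip as point chip5_c; origin at its underside.

How it is judged:
By the outcome, as a careful person would: the job done as asked, in the order asked, and still so for the second after the job is handed in, with the robot touching nothing.
It also fails if it takes over 72 s, if anything falls off the work surface, if the arm or the gripper's body presses on something with over 40 N, if the wrist force passes 120 N, or if a joint passes its speed limit or range.

## Robot

A 7-joint arm with a two-finger parallel gripper is mounted at the origin on the work surface. World frame = base frame: x ahead of the robot, y to its left, z up, the work surface at z = 0. Lengths are in m, angles in rad, forces in N, time in s.
With the tool pointing down it reaches from about 0.4 to 0.85 m from the base axis. Payload 4.5 kg.
Tool frame: the origin (TCP) lies on the centre line of the jaws, within the pads' length; the fingertips stand 8 mm ahead of it and the grasp point (between the pads) lies 11 mm behind it; z points along the fingers, y is the line along which they close (so a half turn about z gives the same grasp; the last joint's range is limited). The gripper opens to 88 mm and grips with 3 to 60 N. Pads are 18 mm wide; open, the fingers measure 123 mm over their backs; the gripper's body (75 mm by 187 mm) begins 45 mm behind the grasp point.
Start: joints at [1.157, 0.689, -0.195, 1.565, 0.157, 0.902, -0.215], TCP at [0.271, -0.563, 0.224] pointing down, gripper open.
Joint ranges: [-3.01, 3.01], [-0.46, 2.08], [-1.47, 1.51], [0.13, 2.56], [-1, 4.14], [0.04, 2.09], [-2.66, 2.66]. Speed limits (rad/s): [2.57, 2.57, 3.14, 3.14, 3.14, 3.14, 3.14].

## Interface

Orientations are given as a unit quaternion [x, y, z, w].
In Python, from workcell import r, viewer, workorder gives the robot as it stands.
- The arm moves only by the tool jog_arm, never from a script. Its argument "series" is a list of rows, each a list of 5 numbers: the shift along the world's x, y, z in units of 40 mm (1.0 is 40 mm), then the turn about the world's z in units of 6 degrees (1.0 is 6 degrees), then the closure, from 0 (fully open) to 1 (shut). A call has 1 to 8 rows; each row is the pose to reach, as a shift and turn from the pose commanded when the call began; what a row does not reach only later rows make up. A row lasts 1/12 s, in which the tool goes at most 41.7 mm and 7.16 degrees, less where a joint would pass 70% of its speed; a pose out of reach is approached as far as the arm can. A call with a gripper value outside its range is refused whole. The fingers move at their own pace and stop on an object; the grip force is fixed at half the most. Time passes only in rows, so rows that repeat a pose let the fingers close. It gives the time, the measured TCP pose, the force, the opening and the grip force at its end, in the units of the state.
- r.state(): the state, without advancing time (a new reading comes with each control period).
- viewer.camera(name): name is "scene" or "side" or "wrist"; returns (picture, depth): 420x560x3 uint8, red, green, blue; 420x560 float32, m along the optical axis (not along the pixel's ray), 0 where there is no reading.
- viewer.camera_info(name): a dict with "camera_matrix" (3x3 intrinsics, pixels), "R" (3x3) and "t" (3): a world point X has camera coordinates R X + t. Camera axes: x right, y down, z forward; pixel columns grow to the right and rows downward; lengths in m; the calibration is good to about 2 mm. A picture is of the moment at which its call begins: read the wrist's pose just before it. camera_info takes no time and is no camera call; for the wrist camera it gives the pose at the moment of the call.
- workorder.hand_in(): hands the job in; it is judged then, once.
The state is a dict: "clock": time; "joints": joint angles; "dq": joint speeds; "tau": joint torques, N m; "eef_pos": TCP position; "tool_rot": TCP orientation; "ft_force": force on the tool from outside, world axes, zero at the start; "ft_torque": the same for the moment, N m; "grip_width": finger opening in m; "grip_force": force on a finger pad.
Only numpy, scipy, OpenCV 4.12 (cv2) and the standard library are available. Lean on these libraries where they do the work, as an engineer would, in place of code of your own. Each camera call takes 0.05 s, during which the arm holds its last target. There are 200 camera calls.

## Working session

There is one attempt and no reset: what is moved stays moved. The work goes in short steps, Python scripts to look and compute and a tool call to move; the robot and the scene stay as the last step left them, time stands still between calls to the robot, and variables do not carry over. Pictures are saved under pics/ and viewed, at most 10 in all, crops included, and the job is handed in when it is done.

Besides the shell and the picture viewer there is one more tool, called after "Request:" by a JSON object that holds its "api" and its "payload", one argument or row to a line. jog_arm: Moves the arm, as the interface text tells. Its arguments: {"type":"object","properties":{"series":{"type":"array"}},"required":["series"]}

```bash
mkdir -p pics; ls; python3 - <<'E'
from workcell import r, viewer, workorder
import cv2, numpy as np
s=r.state(); print({k:np.round(v,3).tolist() for k,v in s.items()})
for n in("scene","side"):
    p,d=viewer.camera(n); cv2.imwrite(f"pics/{n}0.png",p[:,:,::-1]); np.save(f"{n}0.npy",d)
    np.savez(f"{n}0.npz",d=d,p=p,**{k:np.array(v) for k,v in viewer.camera_info(n).items() if k in("camera_matrix","R","t")})
E
```

```text
pics
{'clock': 0.0, 'joints': [1.157, 0.69, -0.194, 1.566, 0.157, 0.903, -0.215], 'dq': [0.001, 0.0, -0.001, 0.0, -0.001, 0.001, 0.0], 'tau': [-0.0, -52.757, -1.267, -15.343, -0.053, 0.006, 0.0], 'eef_pos': [0.27, -0.563, 0.223], 'tool_rot': [0.975, 0.222, -0.0, -0.001], 'ft_force': [-1.45, 1.457, 0.77], 'ft_torque': [0.015, 0.032, 0.026], 'grip_force': 0.0, 'grip_width': 0.088}
```

View pics/scene0.png

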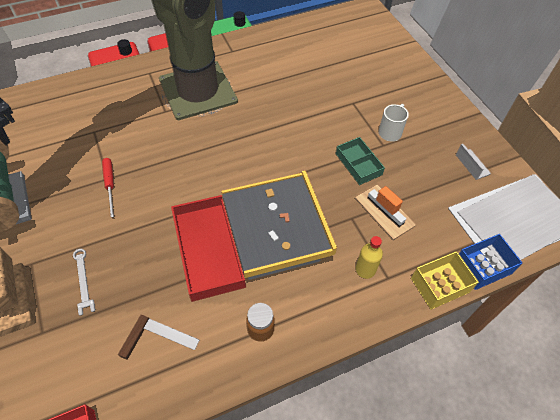

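View pics/side0.png

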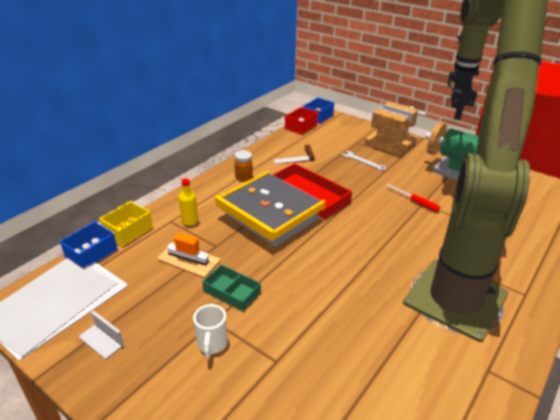

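The scene view shows the robot at the top, the plate at about (278,222), the red tray to its left, the yellow fence on the right, and five chips from (270,193) to (286,245). The scraper stands on its rest at (388,203), with the tin at (360,160) and the bottle at (370,258).

```bash
cat > h.py <<'E'
import numpy as np, cv2
def cloud(f):
    z=np.load(f); d=z["d"]; K,R,t=z["camera_matrix"],z["R"],z["t"]
    v,u=np.mgrid[:d.shape[0],:d.shape[1]]
    c=np.stack([(u-K[0,2])/K[0,0]*d,(v-K[1,2])/K[1,1]*d,d],-1)
    W=(c-t)@R; W[d==0]=np.nan
    return z["p"],W
def hsv(p): return cv2.cvtColor(p,cv2.COLOR_RGB2HSV)
E
python3 - <<'E'
from h import *
p,W=cloud("scene0.npz"); H=hsv(p)
def rep(n,m):
    P=W[m]; P=P[~np.isnan(P[:,0])]; r=cv2.minAreaRect((P[:,:2]*1000).astype(np.float32))
    print(n,len(P),"med",np.round(np.median(P,0),4),"zmax",P[:,2].max().round(4),"rect",np.round(r[0],1),np.round(r[1],1),round(r[2],2))
    return P
v,u=np.mgrid[:420,:560]
def box(a,b,c,d): return (u>=a)&(u<b)&(v>=c)&(v<d)
h,s,V=[H[...,i].astype(int) for i in range(3)]
rep("plate",box(225,325,180,265)&(s<60)&(V<130)&(W[...,2]>.05))
rep("yellow",box(215,340,165,285)&(h>20)&(h<32)&(s>150)&(W[...,2]>.05))
rep("red",box(165,250,190,305)&((h<6)|(h>174))&(s>150))
rep("orange",box(370,405,180,215)&(h<14)&(s>170)&(W[...,2]>.04))
rest=box(350,420,175,240)&(W[...,2]>.004)&(W[...,2]<.016)
rep("rest",rest)
rep("bar",box(360,410,180,230)&(W[...,2]>.022)&(s<60))
rep("bottle",box(350,385,235,280)&(W[...,2]>.02))
pl=box(235,320,182,262)&(W[...,2]>.05)
m=(pl&~((s<60)&(V<130))&box(262,295,186,252)).astype(np.uint8)
n,l,st,c=cv2.connectedComponentsWithStats(m)
for i in range(1,n):
    if st[i,4]>8: print(c[i].round(1)); rep("chip",l==i)
z=np.load("scene0.npz");print(z["camera_matrix"].round(1).tolist())
P=W[pl&(s<60)&(V<130)];print(np.nanpercentile(P[:,2],[10,50,90]), "bench",np.nanmedian(W[280:310,120:160,2]))
E
```

```text
plate 6260 med [0.5962 0.0131 0.0636] zmax 0.0705 rect [587.7  19.5] [221.7 232.3] 83.0
yellow 578 med [0.6618 0.0915 0.0713] zmax 0.0854 rect [591.2  23.8] [228.7 249.6] 82.86
red 5271 med [ 0.5704 -0.1587  0.0064] zmax 0.0509 rect [ 554.3 -154.5] [138.4 291.4] 83.12
orange 353 med [0.652  0.3122 0.0767] zmax 0.0873 rect [647.1 318.4] [63.8 32.7] 13.66
rest 1047 med [0.6608 0.3047 0.0092] zmax 0.016 rect [627.9 329.1] [200.2 210.4] 67.28
bar 238 med [0.6723 0.317  0.0334] zmax 0.0687 rect [645.9 318.8] [120.7  26.9] 17.5
bottle 709 med [0.7858 0.1777 0.0954] zmax 0.1539 rect [779.5 184. ] [51.7 44.1] 42.03
[269.5 192.4]
chip 66 med [0.5086 0.039  0.0688] zmax 0.0756 rect [506.   40.2] [21.5 32.7] 85.83
[272.6 206. ]
chip 60 med [0.5509 0.0299 0.0688] zmax 0.0754 rect [549.6  30.8] [20.5 28.3] 29.91
[284.8 216.3]
chip 65 med [0.5898 0.0464 0.0685] zmax 0.0742 rect [591.1  45. ] [23.3 29.7] 77.03
[273. 235.]
chip 62 med [ 0.6308 -0.0025  0.0687] zmax 0.0741 rect [628.3  -1.7] [32.2 17. ] 10.21
[285.8 245.4]
chip 60 med [0.6694 0.0149 0.0691] zmax 0.074 rect [668.2  15.3] [19.6 22.5] 54.7
[[483.0, 0.0, 277.7], [0.0, 483.0, 202.4], [0.0, 0.0, 1.0]]
[0.06101468 0.06365001 0.06618469] bench -0.0006847297106131902
```

The side view shows the same layout, with the bottle standing clear between the rest and the jar. I'm heading above the scraper for a closer look.

Request:
{"api": "jog_arm", "payload": {
  "series": [
    [0.4, 0.9, 0, 0, 0],
    [0.8, 1.8, 0, -0.5, 0],
    [1.2, 2.7, 0, -1, 0],
    [1.6, 3.6, 0, -1.5, 0],
    [2, 4.5, 0, -1.8, 0],
    [2.4, 5.4, 0, -1.8, 0],
    [2.8, 6.3, 0, -1.8, 0],
    [3.2, 7.2, 0, -1.8, 0]
  ]
}}

```text
clock: 0.77
eef_pos: [0.3988, -0.2735, 0.2236]
tool_rot: [0.992, 0.129, -0.0, -0.0]
ft_force: [0.4, -0.2, 0.6]
grip_width: 0.0881
grip_force: 0.0
```

Request:
{"api": "jog_arm", "payload": {
  "series": [
    [0.4, 0.9, 0, 0, 0],
    [0.8, 1.8, 0, 0, 0],
    [1.2, 2.7, 0, 0, 0],
    [1.6, 3.6, 0, 0, 0],
    [2, 4.5, 0, 0, 0],
    [2.4, 5.4, 0, 0, 0],
    [2.8, 6.3, 0, 0, 0],
    [3.2, 7.2, 0, 0, 0]
  ]
}}

```text
clock: 1.43
eef_pos: [0.5268, 0.0145, 0.2235]
tool_rot: [0.992, 0.129, -0.0, 0.0]
ft_force: [0.3, -0.2, 0.2]
grip_width: 0.0881
grip_force: 0.0
```

Request:
{"api": "jog_arm", "payload": {
  "series": [
    [0.4, 0.9, 0, 0, 0],
    [0.8, 1.8, 0, 0, 0],
    [1.2, 2.7, 0, 0, 0],
    [1.6, 3.6, 0, 0, 0],
    [2, 4.5, 0, 0, 0],
    [2.4, 5.4, 0, 0, 0],
    [2.8, 6.3, 0, 0, 0],
    [2.8, 6.3, 0, 0, 0]
  ]
}}

```text
clock: 2.1
eef_pos: [0.6385, 0.2757, 0.2225]
tool_rot: [0.991, 0.134, 0.001, -0.004]
ft_force: [-0.5, 1.3, -0.1]
grip_width: 0.0878
grip_force: 0.0
```

```bash
python3 - <<'E'
from workcell import r, viewer
from h import *
s=r.state(); print(s["clock"],np.round(s["eef_pos"],4),np.round(s["tool_rot"],4),np.round(s["ft_force"],2))
i=viewer.camera_info("wrist"); p,d=viewer.camera("wrist"); cv2.imwrite("pics/w1.png",p[:,:,::-1])
np.savez("w1.npz",d=d,p=p,**{k:np.array(i[k]) for k in("camera_matrix","R","t")})
p,W=cloud("w1.npz");H=hsv(p);h,s,V=[H[...,i].astype(int) for i in range(3)];z=W[...,2]
def rep(n,m):
    P=W[m]; P=P[~np.isnan(P[:,0])]
    if len(P)<5: print(n,len(P));return
    q=cv2.minAreaRect((P[:,:2]*1000).astype(np.float32))
    print(n,len(P),np.round(np.median(P,0),4),np.round(q[0],1),np.round(q[1],1),round(q[2],2))
near=(abs(W[...,0]-.646)<.11)&(abs(W[...,1]-.318)<.11)
rep("htop",near&(z>.076)&(z<.09)&(h<20)&(s>120))
rep("bar",near&(z>.028)&(z<.042)&(s<80))
rep("rest",near&(z>.006)&(z<.014)&(s>30))
E
```

```text
2.1 [0.6385 0.2757 0.2225] [ 9.909e-01  1.342e-01  7.000e-04 -4.000e-03] [-0.47  1.26 -0.11]
htop 1736 [0.6448 0.3201 0.0826] [643.7 320. ] [62.5 28.2] 15.19
bar 776 [0.6806 0.3263 0.0368] [642.8 319.7] [119.1  20.3] 15.25
rest 5939 [0.6591 0.3131 0.0109] [642.2 319.8] [160.   80.1] 10.36
```

View pics/w1.png

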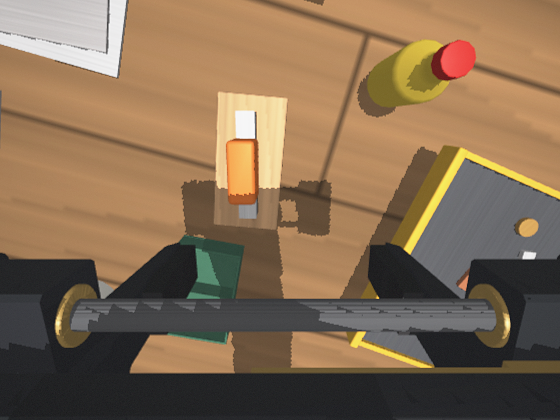

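The wrist view shows the scraper handle at (243,170) on its rest (250,160), with the tin beside it at (205,290). The scraper is at (0.6434, 0.3199) with yaw 15.2°, which is close enough to the current tool yaw.

Request:
{"api": "jog_arm", "payload": {
  "series": [
    [0.1, 0.7, -0.8, 0, 0],
    [0.1, 1.37, -1.6, 0, 0],
    [0.1, 1.37, -2.4, 0, 0],
    [0.1, 1.37, -2.6, 0, 0],
    [0.1, 1.37, -2.6, 0, 0],
    [0.1, 1.37, -2.6, 0, 0]
  ]
}}

```text
clock: 2.65
eef_pos: [0.6437, 0.317, 0.1206]
tool_rot: [0.992, 0.128, 0.0, 0.001]
ft_force: [0.0, 0.1, 0.2]
grip_width: 0.0881
grip_force: 0.0
```

Request:
{"api": "jog_arm", "payload": {
  "series": [
    [0, 0.07, -0.5, 0, 0],
    [0, 0.07, -1.0, 0, 0],
    [0, 0.07, -1.5, 0, 0],
    [0, 0.07, -1.77, 0, 0],
    [0, 0.07, -1.77, 0, 0.3],
    [0, 0.07, -1.77, 0, 0.6],
    [0, 0.07, -1.77, 0, 1],
    [0, 0.07, -1.77, 0, 1]
  ]
}}

```text
clock: 3.32
eef_pos: [0.6441, 0.3226, 0.051]
tool_rot: [0.992, 0.129, 0.002, -0.0]
ft_force: [0.6, -0.0, 0.6]
grip_width: 0.0635
grip_force: 0.0
```

Request:
{"api": "jog_arm", "payload": {
  "series": [
    [0, 0, 0, 0, 1],
    [0, 0, 0, 0, 1],
    [0, 0, 0, 0, 1],
    [0, 0, 0, 0, 1],
    [0, 0, 0, 0, 1],
    [0, 0, 0, 0, 1]
  ]
}}

```text
clock: 3.82
eef_pos: [0.6427, 0.3221, 0.0489]
tool_rot: [0.992, 0.129, -0.0, 0.0]
ft_force: [-0.3, -0.5, 0.7]
grip_width: 0.0278
grip_force: 29.8
```

Request:
{"api": "jog_arm", "payload": {
  "series": [
    [0, 0, 0.6, 0, 1],
    [0, 0, 1.4, 0, 1],
    [0, 0, 2.2, 0, 1],
    [-0.2, -0.7, 2.8, -0.6, 1],
    [-0.5, -1.4, 2.8, -1.4, 1],
    [-0.8, -2.1, 2.8, -2.2, 1],
    [-1.1, -2.8, 2.8, -3, 1],
    [-1.4, -3.5, 2.8, -3.65, 1]
  ]
}}

```text
clock: 4.48
eef_pos: [0.5851, 0.1808, 0.1604]
tool_rot: [0.998, -0.063, -0.001, 0.0]
ft_force: [-0.1, 0.1, -3.9]
grip_width: 0.028
grip_force: 29.9
```

Request:
{"api": "jog_arm", "payload": {
  "series": [
    [-0.35, -0.8, 0, 0, 1],
    [-0.7, -1.53, 0, 0, 1],
    [-0.7, -1.53, 0, 0, 1],
    [-0.7, -1.53, 0, 0, 1],
    [-0.7, -1.53, 0, 0, 1],
    [-0.7, -1.53, 0, 0, 1]
  ]
}}

```text
clock: 4.98
eef_pos: [0.559, 0.1229, 0.1607]
tool_rot: [0.998, -0.06, 0.0, -0.001]
ft_force: [-0.1, 1.1, -3.7]
grip_width: 0.0276
grip_force: 29.9
```

```bash
python3 - <<'E'
from workcell import r, viewer
from h import *
s=r.state(); print(s["clock"],np.round(s["eef_pos"],4),np.round(s["tool_rot"],4),np.round(s["ft_force"],2),np.round(s["ft_torque"],2))
i=viewer.camera_info("wrist"); p,d=viewer.camera("wrist"); cv2.imwrite("pics/w2.png",p[:,:,::-1])
np.savez("w2.npz",d=d,p=p,**{k:np.array(i[k]) for k in("camera_matrix","R","t")})
p,W=cloud("w2.npz");H=hsv(p);h,s,V=[H[...,i].astype(int) for i in range(3)]
S=(W-[.5865,.0096,0])@np.array([[.9926,-.1219,0],[.1219,.9926,0],[0,0,1]]).T*1000
x,y,z=S[...,0],S[...,1],S[...,2]
m=(z>55)&(z<67)&(s<60)&(V<140)&(x<100)&(x>-110)&(y>-90)&(y<115); print("plate",m.sum(),np.percentile(z[m],[5,50,95]))
A=np.c_[x[m],y[m],np.ones(m.sum())];print(np.linalg.lstsq(A,z[m],rcond=None)[0])
for n,mm in(("fence",(z>66)&(z<85)&(y>100)&(abs(x)<90)&(s>150)),("rail",(z>60)&(z<75)&(x>105)&(abs(y)<90)&(s>150))):
    q=S[mm]; print(n,len(q),len(q) and np.percentile(q,[2,50,98],axis=0).round(1).tolist())
q=S[(z>74)&(z<85)&(y>100)&(s>150)&(x>-50)&(x<100)]
if len(q)>20: print("slope",np.polyfit(q[:,0],q[:,1],1))
mm=(z>66)&(z<73)&(abs(x)<105)&(y<95)&(y>-95)
n,l,st,c=cv2.connectedComponentsWithStats(mm.astype(np.uint8))
for k in range(1,n):
    if st[k,4]>60: q=S[l==k]; print("chip",st[k,4],q.min(0).round(1),q.max(0).round(1))
E
```

```text
4.9833 [0.559  0.1229 0.1607] [ 9.982e-01 -6.040e-02  1.000e-04 -7.000e-04] [-0.08  1.1  -3.66] [0.06 0.03 0.02]
plate 39685 [63.9050213  65.05938321 66.17588224]
[-9.92921014e-04 -1.08327824e-03  6.50361564e+01]
fence 1747 [[-23.8, 119.6, 77.5], [41.5, 125.2, 79.7], [88.3, 129.2, 81.1]]
rail 0 0
slope [-1.26052088e-02  1.25447176e+02]
chip 722 [68.9  4.4 66. ] [90.5 26.2 72.9]
chip 727 [ 29.8 -19.5  66. ] [59.1  3.8 72.9]
chip 625 [-13.9  23.   66. ] [14.3 46.7 73. ]
chip 593 [-52.    0.9  66. ] [-28.5  25.9  72.8]
chip 491 [-92.2   6.7  66. ] [-71.2  28.8  72.9]
```

View pics/w2.png

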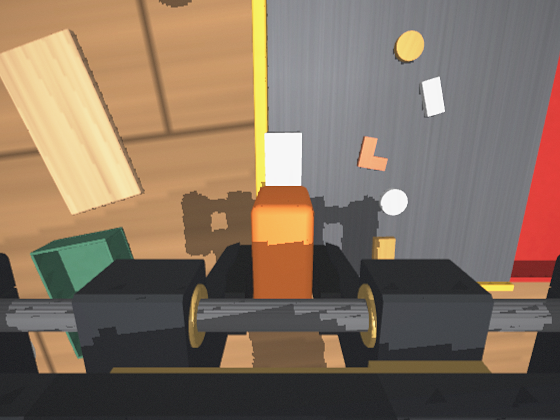

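The view shows the block held straight beside the yellow fence (265,100), with all five chips clear of it on the plate, between (410,45) and (385,245). Next I lower to just above the plate.

Request:
{"api": "jog_arm", "payload": {
  "series": [
    [0, -0.05, -0.6, 0, 1],
    [0, -0.05, -1.2, 0, 1],
    [0, -0.05, -1.25, 0, 1],
    [0, -0.05, -1.25, 0, 1],
    [0, -0.05, -1.25, 0, 1],
    [0, -0.05, -1.25, 0, 1]
  ]
}}

```text
clock: 5.53
eef_pos: [0.5598, 0.1197, 0.1122]
tool_rot: [0.998, -0.061, 0.001, -0.0]
ft_force: [1.1, -0.4, -2.7]
grip_width: 0.0281
grip_force: 29.9
```

Request:
{"api": "jog_arm", "payload": {
  "series": [
    [0, 0, -0.05, 0, 1],
    [0, 0, -0.1, 0, 1],
    [0, 0, -0.13, 0, 1],
    [0, 0, -0.13, 0, 1],
    [0, 0, -0.13, 0, 1]
  ]
}}

```text
clock: 5.95
eef_pos: [0.5586, 0.119, 0.1058]
tool_rot: [0.998, -0.061, -0.0, 0.0]
ft_force: [0.2, -0.2, -3.9]
grip_width: 0.0279
grip_force: 29.9
```

Request:
{"api": "jog_arm", "payload": {
  "series": [
    [0, 0.05, -0.02, 0, 1],
    [0, 0.05, -0.04, 0, 1],
    [0, 0.05, -0.04, 0, 1],
    [0, 0.05, -0.04, 0, 1]
  ]
}}

```text
clock: 6.28
eef_pos: [0.5586, 0.1211, 0.1041]
tool_rot: [0.998, -0.061, -0.0, 0.0]
ft_force: [0.4, 0.1, -3.5]
grip_width: 0.0277
grip_force: 29.9
```

Request:
{"api": "jog_arm", "payload": {
  "series": [
    [0, 0, -0.025, 0, 1],
    [0, 0, -0.025, 0, 1],
    [0, 0, -0.025, 0, 1]
  ]
}}

```text
clock: 6.53
eef_pos: [0.5587, 0.121, 0.1031]
tool_rot: [0.998, -0.061, -0.0, 0.0]
ft_force: [-0.1, -0.2, -4.0]
grip_width: 0.0281
grip_force: 29.9
```

Request:
{"api": "jog_arm", "payload": {
  "series": [
    [0, 0, -0.025, 0, 1],
    [0, 0, -0.025, 0, 1],
    [0, 0, -0.025, 0, 1]
  ]
}}

```text
clock: 6.78
eef_pos: [0.5589, 0.121, 0.1029]
tool_rot: [0.998, -0.061, 0.0, -0.0]
ft_force: [-1.4, -0.4, 4.7]
grip_width: 0.0275
grip_force: 29.9
```

Request:
{"api": "jog_arm", "payload": {
  "series": [
    [0, 0, -0.02, 0, 1],
    [0, 0, -0.02, 0, 1],
    [0, 0, -0.02, 0, 1]
  ]
}}

```text
clock: 7.03
eef_pos: [0.5589, 0.1209, 0.1028]
tool_rot: [0.998, -0.062, 0.0, -0.0]
ft_force: [-2.6, -0.4, 11.2]
grip_width: 0.0278
grip_force: 29.9
```

Contact force is now about 15 N (11.2 + 3.8 block weight). Starting stroke 1.

Request:
{"api": "jog_arm", "payload": {
  "series": [
    [-0.015, -0.12, 0, 0, 1],
    [-0.03, -0.25, 0, 0, 1],
    [-0.046, -0.37, -0.002, 0, 1],
    [-0.061, -0.5, -0.003, 0, 1]
  ]
}}

```text
clock: 7.37
eef_pos: [0.5584, 0.1045, 0.1027]
tool_rot: [0.998, -0.06, 0.003, -0.003]
ft_force: [0.2, 4.7, 7.5]
grip_width: 0.0276
grip_force: 29.9
```

Request:
{"api": "jog_arm", "payload": {
  "series": [
    [-0.015, -0.12, -0.01, 0, 1],
    [-0.03, -0.25, -0.014, 0, 1],
    [-0.046, -0.37, -0.017, 0, 1],
    [-0.061, -0.5, -0.02, 0, 1]
  ]
}}

```text
clock: 7.7
eef_pos: [0.5568, 0.0853, 0.1024]
tool_rot: [0.998, -0.06, 0.003, -0.003]
ft_force: [1.3, 7.2, 9.7]
grip_width: 0.0278
grip_force: 30.0
```

Request:
{"api": "jog_arm", "payload": {
  "series": [
    [-0.015, -0.12, -0.007, 0, 1],
    [-0.03, -0.25, -0.012, 0, 1],
    [-0.046, -0.37, -0.017, 0, 1],
    [-0.061, -0.5, -0.022, 0, 1]
  ]
}}

```text
clock: 8.03
eef_pos: [0.5551, 0.066, 0.1019]
tool_rot: [0.998, -0.06, 0.004, -0.004]
ft_force: [0.6, 6.6, 12.5]
grip_width: 0.028
grip_force: 30.0
```

Request:
{"api": "jog_arm", "payload": {
  "series": [
    [-0.015, -0.12, -0.002, 0, 1],
    [-0.03, -0.25, -0.005, 0, 1],
    [-0.046, -0.37, -0.008, 0, 1],
    [-0.061, -0.5, -0.012, 0, 1]
  ]
}}

```text
clock: 8.37
eef_pos: [0.5529, 0.0461, 0.1015]
tool_rot: [0.998, -0.06, 0.004, -0.004]
ft_force: [-0.2, 8.0, 12.6]
grip_width: 0.0279
grip_force: 30.1
```

Request:
{"api": "jog_arm", "payload": {
  "series": [
    [-0.015, -0.12, -0.002, 0, 1],
    [-0.03, -0.25, -0.006, 0, 1],
    [-0.046, -0.37, -0.01, 0, 1],
    [-0.061, -0.5, -0.014, 0, 1]
  ]
}}

```text
clock: 8.7
eef_pos: [0.5505, 0.0259, 0.1009]
tool_rot: [0.998, -0.06, 0.004, -0.003]
ft_force: [1.0, 8.1, 12.3]
grip_width: 0.0278
grip_force: 30.1
```

Request:
{"api": "jog_arm", "payload": {
  "series": [
    [-0.015, -0.12, -0.004, 0, 1],
    [-0.03, -0.25, -0.009, 0, 1],
    [-0.046, -0.37, -0.014, 0, 1],
    [-0.061, -0.5, -0.019, 0, 1]
  ]
}}

```text
clock: 9.03
eef_pos: [0.5481, 0.0058, 0.1]
tool_rot: [0.998, -0.06, 0.004, -0.003]
ft_force: [1.4, 8.3, 13.4]
grip_width: 0.0277
grip_force: 30.1
```

Request:
{"api": "jog_arm", "payload": {
  "series": [
    [-0.015, -0.12, -0.005, 0, 1],
    [-0.03, -0.25, -0.01, 0, 1],
    [-0.046, -0.37, -0.016, 0, 1],
    [-0.061, -0.5, -0.022, 0, 1]
  ]
}}

```text
clock: 9.37
eef_pos: [0.5456, -0.0145, 0.0991]
tool_rot: [0.998, -0.06, 0.004, -0.003]
ft_force: [0.5, 8.2, 12.3]
grip_width: 0.0277
grip_force: 30.1
```

Request:
{"api": "jog_arm", "payload": {
  "series": [
    [-0.015, -0.12, -0.006, 0, 1],
    [-0.03, -0.25, -0.013, 0, 1],
    [-0.046, -0.37, -0.02, 0, 1],
    [-0.061, -0.5, -0.027, 0, 1]
  ]
}}

```text
clock: 9.7
eef_pos: [0.5432, -0.0346, 0.0979]
tool_rot: [0.998, -0.06, 0.004, -0.003]
ft_force: [0.7, 7.6, 13.3]
grip_width: 0.0279
grip_force: 30.1
```

Request:
{"api": "jog_arm", "payload": {
  "series": [
    [-0.015, -0.12, -0.007, 0, 1],
    [-0.03, -0.25, -0.014, 0, 1],
    [-0.046, -0.37, -0.022, 0, 1],
    [-0.061, -0.5, -0.03, 0, 1]
  ]
}}

```text
clock: 10.03
eef_pos: [0.5407, -0.0548, 0.0967]
tool_rot: [0.998, -0.06, 0.004, -0.003]
ft_force: [0.8, 7.3, 12.5]
grip_width: 0.0277
grip_force: 30.1
```

Request:
{"api": "jog_arm", "payload": {
  "series": [
    [-0.015, -0.12, -0.008, 0, 1],
    [-0.03, -0.25, -0.016, 0, 1],
    [-0.046, -0.37, -0.024, 0, 1],
    [-0.061, -0.5, -0.033, 0, 1]
  ]
}}

```text
clock: 10.37
eef_pos: [0.5382, -0.075, 0.0954]
tool_rot: [0.998, -0.06, 0.004, -0.002]
ft_force: [0.0, 6.4, 13.6]
grip_width: 0.0279
grip_force: 30.1
```

Request:
{"api": "jog_arm", "payload": {
  "series": [
    [-0.015, -0.1, -0.008, 0, 1],
    [-0.022, -0.18, -0.012, 0, 1],
    [-0.022, -0.18, -0.012, 0, 1]
  ]
}}

```text
clock: 10.62
eef_pos: [0.5371, -0.0836, 0.0948]
tool_rot: [0.998, -0.061, 0.004, -0.002]
ft_force: [1.4, 5.3, 13.1]
grip_width: 0.0278
grip_force: 30.1
```

```bash
python3 - <<'E'
from workcell import r, viewer
import cv2, numpy as np
a=viewer.camera("scene")[0][:,:,::-1][160:310,150:350]; b=viewer.camera("wrist")[0][:,:,::-1]
a=cv2.resize(a,(400,300),interpolation=cv2.INTER_CUBIC); b=cv2.resize(b,(400,300))
cv2.imwrite("pics/s1.png",np.hstack([a,b]))
E
```

```text
(no output)
```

View pics/s1.png

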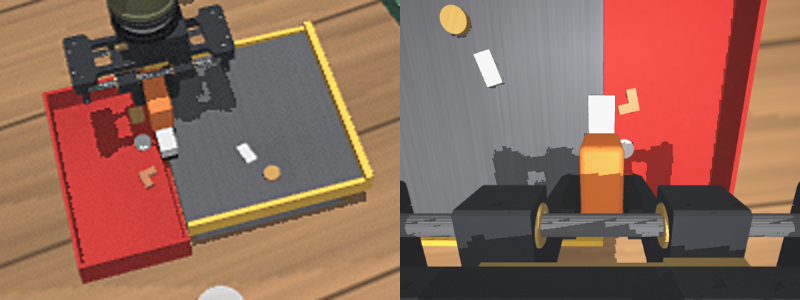

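Left panel: the three swept chips appear in the red tray at (137,115), (143,142) and (148,177), and two are left on the plate. Now lifting for stroke 2.

Request:
{"api": "jog_arm", "payload": {
  "series": [
    [0, 0, 0.08, 0, 1],
    [0, 0, 0.16, 0, 1],
    [0, 0, 0.24, 0, 1],
    [0, 0, 0.5, 0, 1],
    [0, 0, 1, 0, 1],
    [0, 0, 1.5, 0, 1],
    [0, 0, 1.5, 0, 1],
    [0, 0, 1.5, 0, 1]
  ]
}}

```text
clock: 11.38
eef_pos: [0.5335, -0.0867, 0.1533]
tool_rot: [0.998, -0.062, 0.001, 0.0]
ft_force: [0.0, 0.5, -4.7]
grip_width: 0.0279
grip_force: 30.0
```

Request:
{"api": "jog_arm", "payload": {
  "series": [
    [0.4, 0.7, 0, 0, 1],
    [0.8, 1.4, 0, 0, 1],
    [1.2, 2.1, 0, 0, 1],
    [1.6, 2.8, 0, 0, 1],
    [2, 3.5, 0, 0, 1],
    [2.4, 4.2, 0, 0, 1],
    [2.75, 4.85, 0, 0, 1],
    [2.75, 4.85, 0, 0, 1]
  ]
}}

```text
clock: 12.05
eef_pos: [0.6445, 0.1174, 0.1507]
tool_rot: [0.998, -0.057, 0.0, -0.003]
ft_force: [-0.6, 2.1, -3.4]
grip_width: 0.0277
grip_force: 30.0
```

```bash
python3 - <<'E'
from workcell import r, viewer
from h import *
i=viewer.camera_info("scene"); p,d=viewer.camera("scene")
np.savez("s2.npz",d=d,p=p,**{k:np.array(i[k]) for k in("camera_matrix","R","t")})
p,W=cloud("s2.npz");H=hsv(p)
S=(W-[.5865,.0096,0])@np.array([[.9926,-.1219,0],[.1219,.9926,0],[0,0,1]]).T*1000
m=(S[...,1]<-85)&(S[...,1]>-228)&(abs(S[...,0])<118)&~(((H[...,0]<6)|(H[...,0]>174))&(H[...,1]>150))&(S[...,2]<75)
n,l,st,c=cv2.connectedComponentsWithStats(m.astype(np.uint8))
for k in range(1,n):
    if st[k,4]>12: q=S[l==k]; print(st[k,4],np.median(q,0).round(1),q.max(0).round(1),c[k].round())
a=cv2.resize(p[160:310,150:350,::-1],(800,600),interpolation=cv2.INTER_CUBIC);cv2.imwrite("pics/s2.png",a)
s=r.state(); print(s["clock"],np.round(s["eef_pos"],4),np.round(s["tool_rot"],4),np.round(s["ft_force"],2))
E
```

```text
601 [  6.2 -93.9  63.3] [117.5 -85.   72.9] [235. 232.]
63 [ -78.9 -122.3   11. ] [ -67.4 -112.1   16. ] [218. 217.]
66 [ -36.9 -124.2   10.6] [ -23.  -111.8   14.5] [221. 231.]
54 [  13.7 -129.6   10.5] [  29.9 -118.    17.4] [223. 248.]
26 [112.7 -92.5   0.4] [117.9 -85.3  14.6] [247. 280.]
12.1 [0.6429 0.1131 0.1504] [ 0.9983 -0.0582 -0.0012 -0.0014] [-0.51 -0.48 -3.67]
```

All three swept chips lie on the tray floor. Next is the approach for stroke 2.

Request:
{"api": "jog_arm", "payload": {
  "series": [
    [0.05, 0, -0.5, 0, 1],
    [0.1, 0, -1, 0, 1],
    [0.1, 0, -1, 0, 1],
    [0.1, 0, -1, 0, 1],
    [0.1, 0, -1, 0, 1]
  ]
}}

```text
clock: 12.52
eef_pos: [0.6471, 0.1069, 0.1128]
tool_rot: [0.998, -0.062, -0.0, 0.0]
ft_force: [0.6, -0.3, -3.7]
grip_width: 0.0279
grip_force: 30.0
```

Request:
{"api": "jog_arm", "payload": {
  "series": [
    [0.01, 0.08, -0.1, 0, 1],
    [0.01, 0.08, -0.2, 0, 1],
    [0.01, 0.08, -0.22, 0, 1],
    [0.01, 0.08, -0.22, 0, 1],
    [0.01, 0.08, -0.22, 0, 1]
  ]
}}

```text
clock: 12.93
eef_pos: [0.6478, 0.111, 0.1042]
tool_rot: [0.998, -0.061, 0.0, 0.0]
ft_force: [1.6, 0.3, -4.2]
grip_width: 0.0279
grip_force: 30.0
```

Request:
{"api": "jog_arm", "payload": {
  "series": [
    [0, 0, -0.025, 0, 1],
    [0, 0, -0.025, 0, 1],
    [0, 0, -0.025, 0, 1]
  ]
}}

```text
clock: 13.18
eef_pos: [0.6478, 0.111, 0.1031]
tool_rot: [0.998, -0.061, 0.0, 0.0]
ft_force: [0.4, 0.8, -4.2]
grip_width: 0.0272
grip_force: 30.0
```

Request:
{"api": "jog_arm", "payload": {
  "series": [
    [0, 0, -0.025, 0, 1],
    [0, 0, -0.025, 0, 1],
    [0, 0, -0.025, 0, 1]
  ]
}}

```text
clock: 13.43
eef_pos: [0.6479, 0.111, 0.1027]
tool_rot: [0.998, -0.061, 0.0, -0.0]
ft_force: [-2.9, 0.3, 3.5]
grip_width: 0.0277
grip_force: 30.0
```

Request:
{"api": "jog_arm", "payload": {
  "series": [
    [0, 0, -0.02, 0, 1],
    [0, 0, -0.02, 0, 1],
    [0, 0, -0.02, 0, 1]
  ]
}}

```text
clock: 13.68
eef_pos: [0.6479, 0.111, 0.1027]
tool_rot: [0.998, -0.062, 0.0, -0.0]
ft_force: [-4.2, -1.1, 7.6]
grip_width: 0.028
grip_force: 30.0
```

Request:
{"api": "jog_arm", "payload": {
  "series": [
    [0, 0, -0.02, 0, 1],
    [0, 0, -0.02, 0, 1],
    [0, 0, -0.02, 0, 1]
  ]
}}

```text
clock: 13.93
eef_pos: [0.6479, 0.111, 0.1027]
tool_rot: [0.998, -0.061, 0.0, -0.0]
ft_force: [-6.0, -0.6, 14.0]
grip_width: 0.0276
grip_force: 30.0
```

Request:
{"api": "jog_arm", "payload": {
  "series": [
    [-0.015, -0.12, -0.002, 0, 1],
    [-0.03, -0.25, -0.005, 0, 1],
    [-0.046, -0.37, -0.008, 0, 1],
    [-0.061, -0.5, -0.01, 0, 1]
  ]
}}

```text
clock: 14.27
eef_pos: [0.6486, 0.0961, 0.1026]
tool_rot: [0.998, -0.06, 0.004, -0.004]
ft_force: [0.2, 6.6, 7.9]
grip_width: 0.0276
grip_force: 30.0
```

Request:
{"api": "jog_arm", "payload": {
  "series": [
    [-0.015, -0.12, -0.01, 0, 1],
    [-0.03, -0.25, -0.017, 0, 1],
    [-0.046, -0.37, -0.022, 0, 1],
    [-0.061, -0.5, -0.026, 0, 1]
  ]
}}

```text
clock: 14.6
eef_pos: [0.6473, 0.077, 0.1024]
tool_rot: [0.998, -0.06, 0.005, -0.004]
ft_force: [0.3, 7.7, 12.1]
grip_width: 0.0275
grip_force: 30.0
```

Request:
{"api": "jog_arm", "payload": {
  "series": [
    [-0.015, -0.12, -0.005, 0, 1],
    [-0.03, -0.25, -0.009, 0, 1],
    [-0.046, -0.37, -0.013, 0, 1],
    [-0.061, -0.5, -0.017, 0, 1]
  ]
}}

```text
clock: 14.93
eef_pos: [0.6453, 0.0572, 0.1019]
tool_rot: [0.998, -0.06, 0.005, -0.005]
ft_force: [0.6, 7.4, 13.1]
grip_width: 0.0275
grip_force: 30.0
```

Request:
{"api": "jog_arm", "payload": {
  "series": [
    [-0.015, -0.12, -0.002, 0, 1],
    [-0.03, -0.25, -0.005, 0, 1],
    [-0.046, -0.37, -0.007, 0, 1],
    [-0.061, -0.5, -0.01, 0, 1]
  ]
}}

```text
clock: 15.27
eef_pos: [0.6428, 0.0368, 0.1014]
tool_rot: [0.998, -0.06, 0.005, -0.004]
ft_force: [1.2, 6.2, 13.4]
grip_width: 0.0277
grip_force: 30.1
```

Request:
{"api": "jog_arm", "payload": {
  "series": [
    [-0.015, -0.12, -0.003, 0, 1],
    [-0.03, -0.25, -0.006, 0, 1],
    [-0.046, -0.37, -0.01, 0, 1],
    [-0.061, -0.5, -0.014, 0, 1]
  ]
}}

```text
clock: 15.6
eef_pos: [0.6405, 0.0171, 0.1008]
tool_rot: [0.998, -0.06, 0.005, -0.004]
ft_force: [0.7, 7.8, 13.1]
grip_width: 0.0278
grip_force: 30.1
```

Request:
{"api": "jog_arm", "payload": {
  "series": [
    [-0.015, -0.12, -0.003, 0, 1],
    [-0.03, -0.25, -0.007, 0, 1],
    [-0.046, -0.37, -0.012, 0, 1],
    [-0.061, -0.5, -0.017, 0, 1]
  ]
}}

```text
clock: 15.93
eef_pos: [0.638, -0.003, 0.1001]
tool_rot: [0.998, -0.06, 0.005, -0.004]
ft_force: [1.6, 7.4, 13.0]
grip_width: 0.0275
grip_force: 30.1
```

Request:
{"api": "jog_arm", "payload": {
  "series": [
    [-0.015, -0.12, -0.005, 0, 1],
    [-0.03, -0.25, -0.01, 0, 1],
    [-0.046, -0.37, -0.016, 0, 1],
    [-0.061, -0.5, -0.021, 0, 1]
  ]
}}

```text
clock: 16.27
eef_pos: [0.6355, -0.0231, 0.0991]
tool_rot: [0.998, -0.06, 0.005, -0.004]
ft_force: [0.4, 7.7, 13.1]
grip_width: 0.0278
grip_force: 30.1
```

Request:
{"api": "jog_arm", "payload": {
  "series": [
    [-0.015, -0.12, -0.006, 0, 1],
    [-0.03, -0.25, -0.012, 0, 1],
    [-0.046, -0.37, -0.019, 0, 1],
    [-0.061, -0.5, -0.025, 0, 1]
  ]
}}

```text
clock: 16.6
eef_pos: [0.633, -0.0433, 0.098]
tool_rot: [0.998, -0.06, 0.005, -0.004]
ft_force: [0.5, 8.6, 12.8]
grip_width: 0.0277
grip_force: 30.1
```

Request:
{"api": "jog_arm", "payload": {
  "series": [
    [-0.015, -0.12, -0.007, 0, 1],
    [-0.03, -0.25, -0.014, 0, 1],
    [-0.046, -0.37, -0.021, 0, 1],
    [-0.061, -0.5, -0.029, 0, 1]
  ]
}}

```text
clock: 16.93
eef_pos: [0.6305, -0.0635, 0.0968]
tool_rot: [0.998, -0.06, 0.005, -0.004]
ft_force: [0.5, 6.6, 13.7]
grip_width: 0.0278
grip_force: 30.1
```

Request:
{"api": "jog_arm", "payload": {
  "series": [
    [-0.015, -0.12, -0.008, 0, 1],
    [-0.03, -0.25, -0.016, 0, 1],
    [-0.046, -0.37, -0.024, 0, 1],
    [-0.061, -0.5, -0.032, 0, 1]
  ]
}}

```text
clock: 17.27
eef_pos: [0.628, -0.0837, 0.0954]
tool_rot: [0.998, -0.06, 0.005, -0.003]
ft_force: [0.5, 8.1, 14.2]
grip_width: 0.028
grip_force: 30.1
```

Request:
{"api": "jog_arm", "payload": {
  "series": [
    [-0.015, -0.12, -0.008, 0, 1],
    [-0.026, -0.21, -0.014, 0, 1],
    [-0.026, -0.21, -0.014, 0, 1]
  ]
}}

```text
clock: 17.52
eef_pos: [0.6266, -0.0939, 0.0948]
tool_rot: [0.998, -0.061, 0.004, -0.003]
ft_force: [0.4, 6.1, 12.3]
grip_width: 0.028
grip_force: 30.1
```

Request:
{"api": "jog_arm", "payload": {
  "series": [
    [0, 0, 0.08, 0, 1],
    [0, 0, 0.16, 0, 1],
    [0, 0, 0.24, 0, 1],
    [0, 0, 0.5, 0, 1],
    [0, 0, 1, 0, 1],
    [0, 0, 1.6, 0, 1],
    [0, 0, 2, 0, 1],
    [0, 0, 2, 0, 1]
  ]
}}

```text
clock: 18.18
eef_pos: [0.624, -0.0987, 0.1751]
tool_rot: [0.998, -0.062, 0.003, 0.001]
ft_force: [1.1, 0.0, -3.5]
grip_width: 0.0278
grip_force: 30.0
```

Request:
{"api": "jog_arm", "payload": {
  "series": [
    [0, 0.7, 0, 0, 1],
    [0, 1.5, 0, 0, 1],
    [0, 2.3, 0, 0, 1],
    [0, 3.1, 0, 0.5, 1],
    [0, 3.9, 0, 1, 1],
    [0, 4.7, 0, 1.5, 1],
    [0, 5.5, 0, 2, 1],
    [0, 5.5, 0, 2, 1]
  ]
}}

```text
clock: 18.85
eef_pos: [0.6202, 0.1333, 0.1703]
tool_rot: [0.999, 0.05, -0.001, -0.004]
ft_force: [-0.6, 2.0, -2.6]
grip_width: 0.0277
grip_force: 30.0
```

```bash
python3 - <<'E'
from workcell import r, viewer
from h import *
i=viewer.camera_info("scene"); p,d=viewer.camera("scene")
np.savez("s3.npz",d=d,p=p,**{k:np.array(i[k]) for k in("camera_matrix","R","t")})
p,W=cloud("s3.npz");H=hsv(p)
S=(W-[.5865,.0096,0])@np.array([[.9926,-.1219,0],[.1219,.9926,0],[0,0,1]]).T*1000
m=(S[...,1]<-102)&(S[...,1]>-228)&(abs(S[...,0])<118)&~(((H[...,0]<6)|(H[...,0]>174))&(H[...,1]>150))&(S[...,2]<75)
n,l,st,c=cv2.connectedComponentsWithStats(m.astype(np.uint8))
for k in range(1,n):
    if st[k,4]>12: q=S[l==k]; print(st[k,4],np.median(q,0).round(1),q.max(0).round(1),c[k].round())
s=r.state(); print(s["clock"],np.round(s["eef_pos"],4),np.round(s["tool_rot"],4),np.round(s["ft_force"],2))
cv2.imwrite("pics/s3.png",p[:,:,::-1])
E
```

```text
63 [ -80.5 -122.2   10.2] [ -67.9 -111.9   14.5] [218. 217.]
65 [ -36.1 -124.1   11.3] [ -24.7 -111.9   16.9] [221. 231.]
54 [  13.9 -129.8   11.6] [  32.1 -118.2   16.6] [223. 248.]
67 [  44.4 -149.9   10.9] [  58.  -141.8   15.4] [218. 260.]
59 [  82.  -123.5   11.3] [  91.8 -113.5   17.4] [232. 270.]
18.9 [0.6204 0.1286 0.1702] [ 0.9989  0.0473 -0.0015 -0.0018] [ 0.36 -1.32 -4.2 ]
```

View pics/s3.png

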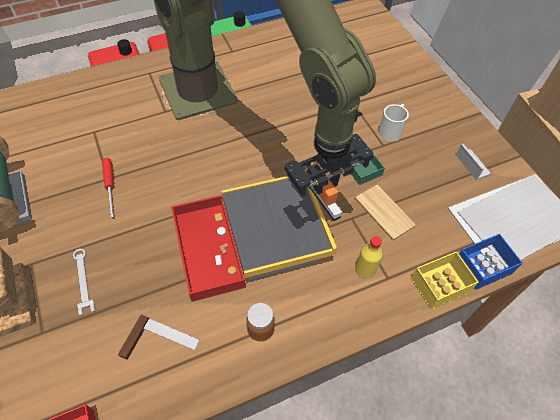

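All five chips are in the tray at (218,217), (221,231), (223,248), (218,260) and (232,270); the plate is clear and the bystanders haven't moved. Returning the scraper to its rest.

Request:
{"api": "jog_arm", "payload": {
  "series": [
    [0.08, 0.7, 0, 0.3, 1],
    [0.16, 1.4, 0, 0.6, 1],
    [0.24, 2.1, 0, 0.9, 1],
    [0.32, 2.8, 0, 0.9, 1],
    [0.4, 3.5, 0, 0.9, 1],
    [0.48, 4.2, 0, 0.9, 1],
    [0.54, 4.82, 0, 0.9, 1],
    [0.54, 4.82, 0, 0.9, 1]
  ]
}}

```text
clock: 19.57
eef_pos: [0.6418, 0.3224, 0.1699]
tool_rot: [0.996, 0.093, -0.001, -0.003]
ft_force: [-1.1, 2.1, -3.3]
grip_width: 0.0274
grip_force: 30.0
```

Request:
{"api": "jog_arm", "payload": {
  "series": [
    [0, 0, -0.5, 0, 1],
    [0, 0, -1, 0, 1],
    [0, 0, -1.5, 0, 1],
    [0, 0, -2, 0, 1],
    [0, 0, -2.4, 0, 1],
    [0, 0, -2.6, 0, 1],
    [0, 0, -2.6, 0, 1],
    [0, 0, -2.6, 0, 1]
  ]
}}

```text
clock: 20.23
eef_pos: [0.6439, 0.3143, 0.0672]
tool_rot: [0.996, 0.09, -0.0, 0.001]
ft_force: [-0.1, 0.1, -3.1]
grip_width: 0.0275
grip_force: 30.0
```

Request:
{"api": "jog_arm", "payload": {
  "series": [
    [-0.05, 0.15, -0.1, 0, 1],
    [-0.05, 0.15, -0.25, 0, 1],
    [-0.05, 0.15, -0.38, 0, 1],
    [-0.05, 0.15, -0.38, 0, 1],
    [-0.05, 0.15, -0.38, 0, 1]
  ]
}}

```text
clock: 20.65
eef_pos: [0.6416, 0.3211, 0.0522]
tool_rot: [0.996, 0.09, -0.0, 0.0]
ft_force: [0.1, 0.0, -3.2]
grip_width: 0.028
grip_force: 30.0
```

Request:
{"api": "jog_arm", "payload": {
  "series": [
    [0, 0, -0.04, 0, 1],
    [0, 0, -0.06, 0, 1],
    [0, 0, -0.06, 0, 1],
    [0, 0, -0.06, 0, 1]
  ]
}}

```text
clock: 20.98
eef_pos: [0.642, 0.3213, 0.0503]
tool_rot: [0.996, 0.09, 0.0, 0.0]
ft_force: [0.3, 0.3, -2.9]
grip_width: 0.0275
grip_force: 30.0
```

Request:
{"api": "jog_arm", "payload": {
  "series": [
    [0, 0, -0.025, 0, 1],
    [0, 0, -0.025, 0, 1],
    [0, 0, -0.025, 0, 1]
  ]
}}

```text
clock: 21.23
eef_pos: [0.6419, 0.3214, 0.0492]
tool_rot: [0.996, 0.09, -0.0, 0.0]
ft_force: [-0.6, 0.0, -2.9]
grip_width: 0.0277
grip_force: 30.0
```

Request:
{"api": "jog_arm", "payload": {
  "series": [
    [0, 0, -0.02, 0, 1],
    [0, 0, -0.02, 0, 1],
    [0, 0, -0.02, 0, 1]
  ]
}}

```text
clock: 21.48
eef_pos: [0.642, 0.3215, 0.0488]
tool_rot: [0.996, 0.09, 0.0, -0.0]
ft_force: [-1.9, -0.8, 0.1]
grip_width: 0.0278
grip_force: 30.0
```

Touching the rest. Releasing and rising.

Request:
{"api": "jog_arm", "payload": {
  "series": [
    [0, 0, 0, 0, 0.6],
    [0, 0, 0, 0, 0.4],
    [0, 0, 0, 0, 0.2],
    [0, 0, 0, 0, 0],
    [0, 0, 0, 0, 0],
    [0, 0, 0, 0, 0],
    [0, 0, 0, 0, 0],
    [0, 0, 0, 0, 0]
  ]
}}

```text
clock: 22.15
eef_pos: [0.642, 0.3214, 0.0484]
tool_rot: [0.996, 0.09, 0.0, 0.0]
ft_force: [-0.2, -0.0, 0.4]
grip_width: 0.0788
grip_force: 0.0
```

Request:
{"api": "jog_arm", "payload": {
  "series": [
    [0, 0, 0.3, 0, 0],
    [0, 0, 0.8, 0, 0],
    [0, 0, 1.5, 0, 0],
    [0, 0, 2.3, 0, 0],
    [-0.1, -0.3, 3.2, 0, 0],
    [-0.2, -0.8, 4, 0, 0],
    [-0.2, -1, 4.3, 0, 0],
    [-0.2, -1, 4.3, 0, 0]
  ]
}}

```text
clock: 22.82
eef_pos: [0.637, 0.279, 0.2254]
tool_rot: [0.996, 0.088, 0.004, -0.0]
ft_force: [0.7, -0.2, -1.0]
grip_width: 0.0879
grip_force: 0.0
```

```bash
python3 - <<'E'
from workcell import r, viewer
from h import *
i=viewer.camera_info("wrist"); p,d=viewer.camera("wrist"); cv2.imwrite("pics/w4.png",p[:,:,::-1])
np.savez("w4.npz",d=d,p=p,**{k:np.array(i[k]) for k in("camera_matrix","R","t")})
p,W=cloud("w4.npz");H=hsv(p);h,s,V=[H[...,i].astype(int) for i in range(3)];z=W[...,2]
near=(abs(W[...,0]-.643)<.1)&(abs(W[...,1]-.318)<.1)
for n,m in(("htop",(z>.076)&(z<.09)&(h<20)&(s>120)),("bar",(z>.028)&(z<.042)&(s<80)),("rest",(z>.006)&(z<.014)&(s>30))):
    P=W[near&m]; q=cv2.minAreaRect((P[:,:2]*1000).astype(np.float32)); print(n,len(P),np.median(P[:,2]).round(4),np.round(q[0],1),np.round(q[1],1),round(q[2],1))
print(r.state()["clock"],r.state()["grip_width"])
E
```

```text
htop 1717 0.0827 [643.  320.5] [62.7 28.2] 10.3
bar 720 0.0369 [642.2 320.3] [118.4  20.2] 10.4
rest 5894 0.0109 [641.8 319.8] [159.9  79.9] 10.2
22.8667 0.08806342911968928
```

View pics/w4.png

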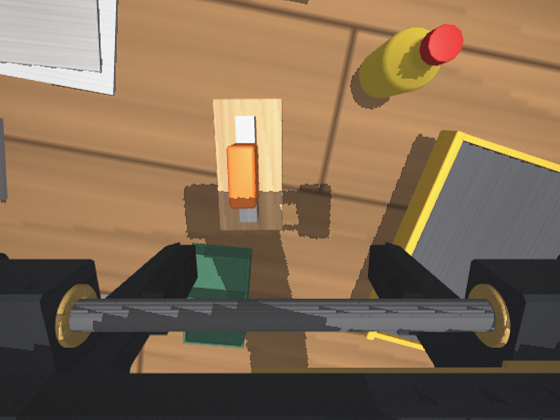

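The scraper stands upright at (243,170), centred on the rest to within 1 mm, and the gripper is clear.

```bash
python3 -c "
from workcell import workorder
print(workorder.hand_in())"
```

```text
the job is handed in; nothing more can be done
None
```

The job is handed in at about 23 s: two strokes, mostly at 15–18 N (dipping to about 11 N just after the fence on each), put all five chips in the tray, and the scraper stands upright, released, in the middle of its rest.

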